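# Sort the turned fittings by sample

### The arm

A 6-joint arm with a two-finger parallel gripper is mounted at the origin on the work surface. World frame = base frame: x ahead of the robot, y to its left, z up, the work surface at z = 0. Lengths are in m, angles in rad, forces in N, time in s.
With the tool pointing down it reaches from about 0.3 to 0.775 m from the base axis. Payload 14.6 kg.
Tool frame: the origin (TCP) lies at the very end of the fingers, on their centre line; the grasp point (between the pads) lies 19 mm behind it; z points along the fingers, y is the line along which they close (so a half turn about z gives the same grasp; the last joint's range is limited). The gripper opens to 94 mm and grips with 3 to 60 N. Pads are 16 mm wide; open, the fingers measure 119 mm over their backs; the gripper's body (75 mm by 177 mm) begins 78 mm behind the grasp point.
Start: joints at [1.179, 0.3, 1.521, -0, 1.321, -0.067], TCP at [0.176, 0.521, 0.205] pointing down, gripper open.
Joint ranges: [-3.03, 3.03], [-0.79, 2.21], [0.23, 2.52], [-1.04, 4.18], [0, 3.07], [-2.55, 2.55]. Speed limits (rad/s): [2.22, 2.22, 2.57, 3.14, 3.14, 3.14].

### API

Orientations are given as [roll, pitch, yaw] about the fixed x, y, z axes, in that order (R = Rz(yaw) Ry(pitch) Rx(roll)).
In Python, from station import status, vision, order, silhouettes gives the robot as it stands. The module is installed in compiled form; this text tells all that it offers.
- The arm moves only by the shell command python3 -m pendant 'ROWS' [FORCE]. ROWS is JSON, one flat list of numbers, 7 for each row, row after row: the shift along the tool's x, y, z in units of 500 mm (1.0 is 500 mm), then the turn, a rotation vector about the tool's x, y, z in units of 90 degrees (1.0 is 90 degrees), then the opening, from -1 (shut) to 1 (fully open). A call has 1 to 12 rows; each row is the pose to reach, as a shift and turn from the pose commanded when the call began, along the tool's axes at that moment; what a row does not reach only later rows make up. A row lasts 1/10 s, in which the tool goes at most 50 mm and 8.59 degrees, less where a joint would pass 70% of its speed; a pose out of reach is approached as far as the arm can. A call with a number of a shift or a turn outside -1 to 1 is refused whole. A call with a gripper value outside its range is refused whole. The fingers move at their own pace and stop on an object; FORCE is the grip in N (left out, the last holds). Time passes only in rows, so rows that repeat a pose let the fingers close. It gives the time, the measured TCP pose, the force, the opening and the grip force at its end, in the units of the state.
- status.get_obs(): the state, without advancing time (a new reading comes with each control period).
- vision.camera(name): name is "side" or "top"; returns a dict with "pixels" (400x640x3 uint8, red, green, blue), "K" (3x3 intrinsics, pixels), "R" (3x3) and "t" (3): a world point X has camera coordinates R X + t. Camera axes: x right, y down, z forward; pixel columns grow to the right and rows downward; lengths in m; the calibration is good to about 2 mm. A picture is of the moment at which its call begins. There is no depth.
- order.hand_in(): hands the job in; it is judged then, once.
Trained networks look in a picture, given as the dict that the camera call returned (one of the last four; its "shot" number tells which), for a name from the list of things; names that differ only in an ending like _2 or _b are one class to them, and where a whole thing is asked for, a point or a joint stands for the part that bears it (a point fixed in the world has none). Each returns a list of dicts, best first, with "score" (0 to 1); they miss things now and then, are a little off and sometimes report something else, mostly with a low value. They report only what shows in the picture. A call takes as long as a camera call. They do not tell look-alikes from the thing itself.
- silhouettes(target, picture): "region" (400x640 bool, what is visible of it) and "extent" ([left, top, right, bottom] in pixels, round what is visible of it).
The state is a dict: "time_s": time; "qpos": joint angles; "joint_vel": joint speeds; "tau": joint torques, N m; "ee_pos": TCP position; "eef_rot": TCP orientation; "force": force on the tool from outside, world axes, zero at the start; "moment": the same for the moment, N m; "grip_width": finger opening in m; "grip_force": force on a finger pad.
Only numpy, scipy, OpenCV 4.12 (cv2) and the standard library are available. Lean on these libraries where they do the work, as an engineer would, in place of code of your own. Each camera call takes 0.05 s, during which the arm holds its last target. There are 200 camera calls.

### The job

Sort the five loose pale wooden fittings on the carver's bench into the three trays: each belongs in the tray whose fixed sample has the same shape, so two ball finials, two bun feet and one stepped block. Set each down gently (not dropped) so that it stands upright, flat on its tray's floor beside any other there, and let go of it. Leave the jar and the cork sanding block where they are.

Things in the scene. Friction and masses are not known exactly. Their poses are not given: they have to be found in the camera images.
- ball_finial_1: One of two alike and interchangeable: turned ball finial of pale wood, 60 mm tall, round: a foot disc 38 mm across and 8 mm thick, a 22 mm neck at 14 to 18 mm height, then a ball 42 mm across, cylindrical from 31 to 43 mm height, rounding to the top. About 45 g. Stands upright on its foot; origin at the centre of its underside, z up along its axis
- ball_finial_2: The other ball finial, the same as ball_finial_1: turned ball finial of pale wood, 60 mm tall, round: a foot disc 38 mm across and 8 mm thick, a 22 mm neck at 14 to 18 mm height, then a ball 42 mm across, cylindrical from 31 to 43 mm height, rounding to the top. About 45 g. Stands upright on its foot; origin at the centre of its underside, z up along its axis
- bun_foot_1: One of two alike and interchangeable: turned bun foot of pale wood, a low round cushion 56 mm across (cylindrical from 8 to 26 mm height) with a flat top at 34 mm height, 48 mm across, and a round tenon 16 mm across standing 14 mm up from its middle (48 mm in all). About 50 g. Stands flat, tenon up; origin at the centre of its underside, z up along its axis
- bun_foot_2: The other bun foot, the same as bun_foot_1: turned bun foot of pale wood, a low round cushion 56 mm across (cylindrical from 8 to 26 mm height) with a flat top at 34 mm height, 48 mm across, and a round tenon 16 mm across standing 14 mm up from its middle (48 mm in all). About 50 g. Stands flat, tenon up; origin at the centre of its underside, z up along its axis
- stepped_block: The only loose stepped block: pale wood, a square base 44 x 44 mm and 34 mm high with two smaller square steps on top (32 mm wide to 42 mm height, 20 mm wide to 50 mm height). About 60 g. Origin at the centre of its underside, x and y square to its sides, z up
- tray_ball: The tray for ball finials: dark wood, fixed, 96 (its x) x 164 mm (y) outside, walls 5 mm thick and 14 mm high, floor 5 mm thick. On its +x side (away from the robot, within 0.2 rad) a ledge 60 mm wide, 12 mm high, reaches 124 mm from the origin; fixed on it at 92 mm, a sample ball finial, 60 mm tall; its top 72 mm high (not to be taken). Origin: compartment centre at bench level
- tray_bun: The tray for bun feet: dark wood, fixed, 96 (its x) x 164 mm (y) outside, walls 5 mm thick and 14 mm high, floor 5 mm thick. On its +x side (away from the robot, within 0.2 rad) a ledge 60 mm wide, 12 mm high, reaches 124 mm from the origin; fixed on it at 92 mm, a sample bun foot; its top 60 mm high (not to be taken). Origin: compartment centre at bench level
- tray_block: The tray for stepped blocks: dark wood, fixed, 96 (its x) x 164 mm (y) outside, walls 5 mm thick and 14 mm high, floor 5 mm thick. On its +x side (away from the robot, within 0.2 rad) a ledge 60 mm wide, 12 mm high, reaches 124 mm from the origin; fixed on it at 92 mm, a sample stepped block, 50 mm tall; its top 62 mm high (not to be taken). Origin: compartment centre at bench level
- jar: Bystander: a closed glass jar with a steel cap, 52 mm across and 70 mm tall, standing among the pieces; origin at the centre of its underside
- cork_block: Bystander: a cork sanding block lying among the pieces, 70 mm (its x) by 40 mm (its y) by 30 mm high; origin at the centre of its underside
There are look-alikes about, which are no part of the job. What is shaped like the bun_foot_2 but orange is not meant.

How it is judged:
By the outcome, as a careful person would: the job done as asked, in the order asked, and still so for the second after the job is handed in, with the robot touching nothing.
It also fails if it takes over 128 s, if anything falls off the work surface, if the arm or the gripper's body presses on something with over 40 N, if the wrist force passes 120 N, or if a joint passes its speed limit or range.

## Working session

There is one attempt and no reset: what is moved stays moved. The work goes in short steps, Python scripts to look and compute and a shell command to move; the robot and the scene stay as the last step left them, time stands still between calls to the robot, and variables do not carry over. Pictures are saved under pics/ and viewed, at most 14 in all, crops included, and the job is handed in when it is done.

```bash
mkdir -p pics
python3 - <<'E'
from station import status, vision, silhouettes
import cv2, numpy as np, pickle
print(status.get_obs())
P={}
for c in("top","side"):
    p=vision.camera(c);P[c]=p
    cv2.imwrite(f"pics/{c}0.png",p["pixels"][:,:,::-1])
    print(c,p["K"].tolist(),p["R"].tolist(),p["t"].tolist())
    for n in("ball_finial_1","bun_foot_1","stepped_block","tray_ball","tray_bun","tray_block","jar","cork_block"):
        for d in silhouettes(n,p): print(c,n,round(d["score"],2),[int(v) for v in d["extent"]],int(d["region"].sum()))
pickle.dump(P,open("p0.pkl","wb"))
E
```

```text
{'time_s': 0.0, 'qpos': array([ 1.17942454e+00,  3.00471694e-01,  1.52157313e+00, -6.15479529e-07,
        1.32073770e+00, -6.66114424e-02]), 'joint_vel': array([-2.62267729e-04, -1.52328907e-03, -8.19452377e-04,  8.20553078e-05,
        1.31522562e-03,  8.14248582e-04]), 'tau': array([-1.53609737e-03, -5.31808591e+01, -3.52742708e+01,  7.08619715e-02,
        2.43789976e-02, -5.28445878e-05]), 'ee_pos': array([0.17540058, 0.52099681, 0.20488938]), 'eef_rot': array([-3.14040538e+00, -7.86055629e-05,  2.81683241e+00]), 'force': array([1.06038661, 0.97478855, 0.46474088]), 'moment': array([-0.03276332,  0.03446298, -0.00942377]), 'grip_force': 0.0, 'grip_width': 0.09439647750913902}
top [[440.9140391140902, 0.0, 319.594777877655], [0.0, 440.9140391140902, 202.32535479437107], [0.0, 0.0, 1.0]] [[-0.020433431921900086, -0.9995263363538512, -0.023012557331618114], [-0.9937597771494091, 0.022829253274528897, -0.10918026614221243], [0.10965391091908215, 0.02063802631007498, -0.9937555492625814]] [0.015400110370399804, 0.49589656228936674, 1.0996961046450344]
top ball_finial_1 0.84 [178, 205
[... 816 characters left out ...]
0.7631820247819099], [0.5324413669597334, 0.5468225506296589, -0.6461356582583294]] [-0.34215066310898906, 0.25630148352234217, 0.7241099161374505]
side ball_finial_1 0.57 [231, 136, 245, 162] 274
side ball_finial_1 0.56 [436, 269, 463, 301] 633
side bun_foot_1 0.93 [236, 164, 263, 185] 396
side bun_foot_1 0.93 [227, 191, 252, 217] 505
side bun_foot_1 0.88 [194, 175, 221, 195] 452
side bun_foot_1 0.73 [289, 174, 312, 203] 413
side stepped_block 0.9 [376, 251, 401, 282] 724
side tray_ball 0.64 [326, 149, 403, 215] 2620
side tray_bun 0.76 [415, 192, 503, 263] 3544
side tray_block 0.69 [272, 118, 341, 169] 1974
side jar 0.58 [298, 194, 322, 232] 725
side cork_block 0.69 [348, 216, 375, 250] 688
```

View pics/top0.png

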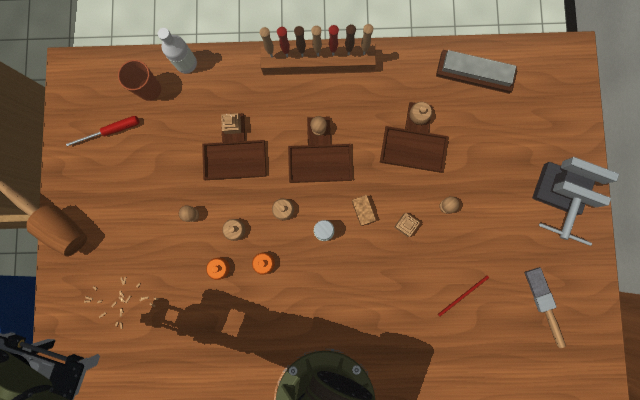

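View pics/side0.png

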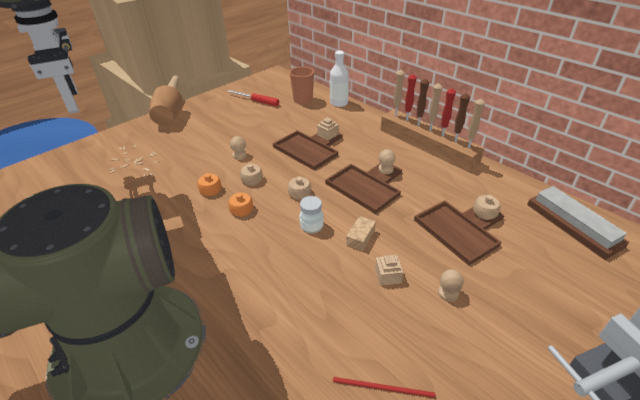

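```bash
cat > fit.py <<'E'
from station import status, vision, silhouettes
import cv2, numpy as np
from scipy.optimize import minimize
S=4
def disc(r,z): 
    a=np.linspace(0,2*np.pi,24,endpoint=False); return np.c_[r*np.cos(a),r*np.sin(a),np.full(24,z)]
def box(x0,x1,y0,y1,z0,z1): return np.array([[x,y,z] for x in(x0,x1) for y in(y0,y1) for z in(z0,z1)])
def sq(w,a,b): return box(-w/2,w/2,-w/2,w/2,a,b)
ball=[np.r_[disc(.019,0),disc(.019,.008)],np.r_[disc(.011,.008),disc(.011,.022)],
 np.r_[disc(.012,.02),disc(.021,.031),disc(.021,.043),disc(.0165,.053),disc(.008,.059)]]
bun=[np.r_[disc(.024,0),disc(.028,.008),disc(.028,.026),disc(.024,.034)],np.r_[disc(.008,.034),disc(.008,.048)]]
block=[sq(.044,0,.034),sq(.032,.034,.042),sq(.02,.042,.05)]
def tray(s): return [box(-.048,.048,-.082,.082,0,.014),box(.048,.124,-.03,.03,0,.012)]+[p+[.092,0,.012] for p in s]
M=dict(ball_finial=ball,bun_foot=bun,stepped_block=block,jar=[np.r_[disc(.026,0),disc(.026,.07)]],
 cork_block=[box(-.035,.035,-.02,.02,0,.03)],tray_ball=tray(ball),tray_bun=tray(bun),tray_block=tray(block))
def proj(p,X): c=X@p["R"].T+p["t"]; q=c@p["K"].T; return q[:,:2]/q[:,2:]
def render(parts,v,p,off):
    m=np.zeros((off[3]*S,off[2]*S),np.uint8); c,s=np.cos(v[3]),np.sin(v[3])
    for q in parts:
        X=q@np.array([[c,s,0],[-s,c,0],[0,0,1]])+v[:3]
        u=(proj(p,X)-off[:2]+.5)*S
        cv2.fillConvexPoly(m,cv2.convexHull(np.round(u*16).astype(np.int32)),1,shift=4)
    return m>0
def ray(p,uv,z):
    d=p["R"].T@np.linalg.inv(p["K"])@[uv[0],uv[1],1]; o=-p["R"].T@p["t"]; return o+d*(z-o[2])/d[2]
def fit(name,obs,v0,free=(0,1,2,3)):
    parts=M[name]; tg=[]
    for p,r in obs:
        ys,xs=np.nonzero(r); off=np.array([xs.min()-15,ys.min()-15,np.ptp(xs)+31,np.ptp(ys)+31])
        pad=np.pad(r,40)[off[1]+40:off[1]+40+off[3],off[0]+40:off[0]+40+off[2]]
        tg.append((p,off,np.kron(pad,np.ones((S,S)))>0))
    free=list(free)
    def cost(d):
        v=np.array(v0,float); v[free]+=d*np.array([.01,.01,.01,.2])[free]; t=0
        for p,off,T in tg:
            m=render(parts,v,p,off); t+=1-(m&T).sum()/(m|T).sum()
        return t+.05*((v[2])/.01)**2*.02
    n=len(free); sim=np.r_[np.zeros((1,n)),np.eye(n)]
    best=min((minimize(cost,np.zeros(n),method="Nelder-Mead",options=dict(initial_simplex=sim*k,xatol=.01,fatol=1e-4,maxiter=400)) for k in(1.,-1.,.5)),key=lambda r:r.fun)
    v=np.array(v0,float); v[free]+=best.x*np.array([.01,.01,.01,.2])[free]
    return v,best.fun/len(obs)
def locate(name,T,Sd,dets,yaw0=0,rnd=False):
    """pair top/side detections by ground position; fit each"""
    out=[]
    h={"ball_finial":.03,"bun_foot":.02,"stepped_block":.025,"jar":.035}.get(name,.012)
    cen=lambda d:np.argwhere(d["region"])[:,::-1].mean(0)
    for a in dets[0]:
        A=ray(T,cen(a),h)
        if not dets[1]: continue
        b=min(dets[1],key=lambda b:np.hypot(*(ray(Sd,cen(b),h)-A)[:2])); B=ray(Sd,cen(b),h)
        if np.hypot(*(A-B)[:2])>.05: continue
        v,c=fit(name,[(T,a["region"]),(Sd,b["region"])],[A[0]-(.02 if name[:4]=="tray" else 0),A[1],0,yaw0],(0,1,2) if rnd else (0,1,2,3))
        rgb=np.median(T["pixels"][a["region"]],0)
        out.append((v,c,rgb)); print(name,np.round(v,4),"err",round(c,3),"gap",np.round((A-B)[:2],3),rgb,round(a["score"],2),flush=True)
    return out
def scan(names):
    T,Sd=vision.camera("top"),vision.camera("side")
    for n in names:
        f=n+"_1" if n in("ball_finial","bun_foot") else n
        locate(n,T,Sd,(silhouettes(f,T),silhouettes(f,Sd)),0.1 if n!="stepped_block" else .5,n in("ball_finial","bun_foot","jar"))
    return T,Sd
E
python3 - <<'E'
from fit import *
scan(list(M))
E
```

```text
ball_finial [ 0.4835 -0.3251 -0.0008  0.1   ] err 0.074 gap [0.002 0.004] [142. 106.  72.] 0.75
ball_finial [4.752e-01 3.427e-01 4.000e-04 1.000e-01] err 0.163 gap [-0.001  0.007] [124.  90.  59.] 0.59
bun_foot [0.3458 0.1521 0.0011 0.1   ] err 0.06 gap [0.001 0.001] [223. 117.  46.] 0.92
bun_foot [0.4828 0.1002 0.0034 0.1   ] err 0.064 gap [-0.002  0.001] [169. 130.  89.] 0.87
bun_foot [0.3352 0.2692 0.0007 0.1   ] err 0.072 gap [-0.     0.003] [221.5 117.   48. ] 0.7
bun_foot [0.4332 0.2265 0.0038 0.1   ] err 0.086 gap [-0.004  0.   ] [173. 132.  90.] 0.57
stepped_block [ 4.362e-01 -2.156e-01  6.000e-04  9.226e-01] err 0.088 gap [0.002 0.006] [165.5 126.   86. ] 0.59
jar [ 0.4251 -0.0039 -0.0014  0.1   ] err 0.127 gap [-0.002  0.   ] [169. 175. 174.] 0.76
cork_block [ 0.4757 -0.1068 -0.0006  0.3255] err 0.067 gap [-0.003 -0.001] [168. 124.  79.] 0.63
tray_bun [ 0.6346 -0.2441  0.0012 -0.1891] err 0.036 gap [-0.     0.008] [80. 46. 29.] 0.72
tray_block [6.179e-01 2.295e-01 4.000e-04 3.540e-02] err 0.045 gap [-0.006  0.005] [81. 47. 29.] 0.88
```

```bash
cat > go.py <<'E'
import sys,numpy as np
from station import status
from scipy.spatial.transform import Rotation as Ro
# usage: go.py phi x y z [x y z ...]: shifts from the present pose in pendant units
a=[float(v) for v in sys.argv[1:]]; o=status.get_obs()
R=Ro.from_euler("xyz",o["eef_rot"]); yaw=a[0]+np.pi/2
cur=o["eef_rot"][2]; yaw=cur+(yaw-cur+np.pi/2)%np.pi-np.pi/2
print("turn",np.round((R.inv()*Ro.from_euler("xyz",[np.pi,0,yaw])).as_rotvec()/(np.pi/2),4),"q6",o["qpos"][5].round(2),"pos",o["ee_pos"].round(4),"F",o["force"].round(1),"w",o["grip_width"].round(4),"t",o["time_s"])
for i in range(1,len(a),3): print(np.round(R.inv().apply(np.array(a[i:i+3])-o["ee_pos"])/.5,4))
E
python3 - <<'E'
from fit import *
scan(["tray_ball","tray_bun","tray_block","ball_finial","stepped_block","bun_foot"])
E
python3 go.py .597 .4828 .1002 .12 .4828 .1002 .007
```

```text
tray_ball [0.6019 0.0021 0.0024 0.0111] err 0.045 gap [-0.005  0.004] [81. 47. 29.] 0.6
tray_bun [ 0.6344 -0.2443  0.0008 -0.1907] err 0.044 gap [-0.001  0.008] [80. 46. 29.] 0.92
tray_block [0.6169 0.2288 0.0011 0.0404] err 0.039 gap [-0.008  0.003] [81. 47. 29.] 0.96
ball_finial [ 4.759e-01  3.422e-01 -1.000e-04  1.000e-01] err 0.079 gap [0.002 0.004] [120.  88.  60.] 0.62
ball_finial [ 4.835e-01 -3.249e-01  2.000e-04  1.000e-01] err 0.128 gap [0.001 0.002] [145. 108.  74.] 0.52
stepped_block [ 0.4365 -0.215  -0.001   0.9245] err 0.097 gap [0.004 0.006] [164. 125.  86.] 0.82
bun_foot [0.483  0.1008 0.0015 0.1   ] err 0.067 gap [-0.     0.002] [170. 130.  89.] 0.87
bun_foot [0.335  0.2679 0.002  0.1   ] err 0.07 gap [-0.001  0.001] [225. 120.  48.] 0.74
bun_foot [0.4321 0.2273 0.0037 0.1   ] err 0.047 gap [-0.001 -0.001] [172. 132.  90.] 0.71
bun_foot [0.3462 0.152  0.0009 0.1   ] err 0.052 gap [-0.     0.003] [222.  116.   45.5] 0.58Traceback (most recent call last):
  File "go.py", line 8, in <module>
    print("turn",np.round((R.inv()*Ro.from_euler("xyz",[np.pi,0,yaw])).as_rotvec()/(np.pi/2),4),"q6",o["qpos"][5].round(2),"pos",o["ee_pos"].round(4),"F",o["force"].round(1),"w",o["grip_width"].round(4),"t",o["time_s"])
                                                                                                                                                                                  ^^^^^^^^^^^^^^^^^^^^^
AttributeError: 'float' object has no attribute 'round'
```

```bash
sed -i 's/o\["grip_width"\].round(4)/round(o["grip_width"],4)/' go.py; python3 go.py .595 .483 .1005 .12 .483 .1005 .007
```

```text
turn [0.     0.     0.4144] q6 -0.07 pos [0.1755 0.5212 0.2055] F [ 0.5 -0.2  0.3] w 0.094 t 2.5
[-0.8513 -0.6012  0.1709]
[-0.8513 -0.6012  0.3969]
```

```bash
python3 -m pendant '[-0.851,-0.601,0.17,0,0,0.414,1,-0.851,-0.601,0.17,0,0,0.414,1,-0.851,-0.601,0.17,0,0,0.414,1,-0.851,-0.601,0.17,0,0,0.414,1,-0.851,-0.601,0.17,0,0,0.414,1,-0.851,-0.601,0.17,0,0,0.414,1,-0.851,-0.601,0.17,0,0,0.414,1,-0.851,-0.601,0.17,0,0,0.414,1,-0.851,-0.601,0.17,0,0,0.414,1,-0.851,-0.601,0.17,0,0,0.414,1,-0.851,-0.601,0.17,0,0,0.414,1,-0.851,-0.601,0.17,0,0,0.414,1]' 15; python3 go.py .595 .483 .1005 .12 .483 .1005 .007
```

```text
time_s: 3.7
ee_pos: [0.484, 0.0981, 0.1197]
eef_rot: [-3.141, -0.0, 2.163]
force: [0.1, -0.5, 0.4]
grip_width: 0.0939
grip_force: 0.0
turn [-0.0006 -0.0001 -0.0018] q6 -0.47 pos [0.484  0.0981 0.1197] F [ 0.1 -0.5  0.4] w 0.0939 t 3.7
[ 0.0051  0.001  -0.0006]
[0.0051 0.0012 0.2254]
```

```bash
python3 -m pendant '[0,0,0,0,0,0,1,0,0,0,0,0,0,1,0,0,0.08,0,0,0,1,0,0,0.13,0,0,0,1,0,0,0.13,0,0,0,1]'; python3 go.py .595 .483 .1005 .007
```

```text
time_s: 4.2
ee_pos: [0.4808, 0.1014, 0.0532]
eef_rot: [-3.137, -0.002, 2.168]
force: [0.4, 0.1, 1.2]
grip_width: 0.0942
grip_force: 0.0
turn [-0.0026 -0.0013  0.0015] q6 -0.46 pos [0.4808 0.1014 0.0532] F [0.4 0.1 1.2] w 0.0942 t 4.2
[-0.0042  0.0029  0.0924]
```

```bash
python3 -m pendant '[0,0,0.06,0,0,0,1,0,0,0.093,0,0,0,1,0,0,0.093,0,0,0,1,0,0,0.093,0,0,0,1,0,0,0.093,0,0,0,-1,0,0,0.093,0,0,0,-1,0,0,0.093,0,0,0,-1,0,0,0.093,0,0,0,-1,0,0,0.093,0,0,0,-1,0,0,0.093,0,0,0,-1,0,0,0.093,0,0,0,-1,0,0,0.093,0,0,0,-1]' 15; python3 go.py .595 .6417 -.2069 .15 .6417 -.2069 .012
```

```text
time_s: 5.4
ee_pos: [0.4829, 0.1006, 0.009]
eef_rot: [-3.142, 0.0, 2.166]
force: [-1.1, -0.7, 3.8]
grip_width: 0.055
grip_force: 15.0
turn [-0.      0.      0.0004] q6 -0.46 pos [0.4829 0.1006 0.009 ] F [-1.1 -0.7  3.8] w 0.055 t 5.4
[-0.6873 -0.0821 -0.2819]
[-0.6873 -0.0821 -0.0059]
```

```bash
python3 -m pendant '[0,0,-0.06,0,0,0,-1,0,0,-0.16,0,0,0,-1,0,0,-0.24,0,0,0,-1,-0.087,-0.01,-0.28,0,0,0,-1,-0.187,-0.022,-0.28,0,0,0,-1,-0.287,-0.034,-0.28,0,0,0,-1,-0.387,-0.046,-0.28,0,0,0,-1,-0.487,-0.058,-0.28,0,0,0,-1,-0.587,-0.07,-0.28,0,0,0,-1,-0.647,-0.077,-0.28,0,0,0,-1,-0.687,-0.082,-0.28,0,0,0,-1,-0.687,-0.082,-0.28,0,0,0,-1]'; python3 -m pendant '[0,0,0,0,0,0,-1,0,0,0,0,0,0,-1,0,0,0,0,0,0,-1]';python3 go.py .595 .6417 -.2069 .15 .6417 -.2069 .0145
```

```text
time_s: 6.6
ee_pos: [0.6418, -0.2089, 0.1478]
eef_rot: [-3.141, -0.001, 2.164]
force: [0.5, 0.8, -0.3]
grip_width: 0.0556
grip_force: 15.0
time_s: 6.9
ee_pos: [0.6416, -0.2057, 0.1493]
eef_rot: [3.141, 0.0, 2.168]
force: [-0.6, -0.8, 0.2]
grip_width: 0.0553
grip_force: 15.0
turn [0.0001 0.0001 0.0011] q6 -0.96 pos [ 0.6416 -0.2057  0.1493] F [-0.6 -0.8  0.2] w 0.0553 t 6.9
[-0.0021 -0.0012 -0.0015]
[-0.0021 -0.0012  0.2695]
```

```bash
python3 -m pendant '[-0.002,-0.001,0.08,0,0,0,-1,-0.002,-0.001,0.16,0,0,0,-1,-0.002,-0.001,0.21,0,0,0,-1,-0.002,-0.001,0.24,0,0,0,-1,-0.002,-0.001,0.25,0,0,0,-1,-0.002,-0.001,0.258,0,0,0,-1,-0.002,-0.001,0.262,0,0,0,-1,-0.002,-0.001,0.264,0,0,0,-1,-0.002,-0.001,0.264,0,0,0,-1,-0.002,-0.001,0.264,0,0,0,-1]';python3 go.py .595  .6417 -.2069 .0145
```

```text
time_s: 7.9
ee_pos: [0.642, -0.2079, 0.0175]
eef_rot: [3.141, 0.001, 2.166]
force: [-0.3, -0.2, -0.3]
grip_width: 0.0553
grip_force: 15.0
turn [0.0002 0.0004 0.0004] q6 -0.96 pos [ 0.642  -0.2079  0.0175] F [-0.3 -0.2 -0.3] w 0.0553 t 7.9
[0.002  0.0006 0.0059]
```

Expected 3 mm to the floor; step down slowly.

```bash
python3 -m pendant '[0,0,0.001,0,0,0,-1,0,0,0.002,0,0,0,-1,0,0,0.003,0,0,0,-1,0,0,0.004,0,0,0,-1,0,0,0.004,0,0,0,-1,0,0,0.004,0,0,0,-1]'; python3 -m pendant '[0,0,0.001,0,0,0,-1,0,0,0.002,0,0,0,-1,0,0,0.002,0,0,0,-1]'
```

```text
time_s: 8.5
ee_pos: [0.6418, -0.2078, 0.0149]
eef_rot: [-3.142, -0.0, 2.166]
force: [0.3, -0.4, -0.2]
grip_width: 0.055
grip_force: 15.0
time_s: 8.8
ee_pos: [0.6418, -0.2078, 0.0141]
eef_rot: [3.142, 0.0, 2.167]
force: [-1.0, -0.1, 1.7]
grip_width: 0.0553
grip_force: 15.0
```

```bash
python3 -m pendant '[0,0,0.001,0,0,0,-1,0,0,0.001,0,0,0,-1,0,0,0.001,0,0,0,0.25,0,0,0.001,0,0,0,0.3,0,0,0.001,0,0,0,0.45,0,0,0.001,0,0,0,0.45,0,0,0.001,0,0,0,0.45]';  python3 -m pendant '[0,0,-0.02,0,0,0,0.45,0,0,-0.06,0,0,0,0.45,0,0,-0.14,0,0,0,0.45,0,0,-0.23,0,0,0,1,0,0,-0.27,0,0,0,1,0,0,-0.27,0,0,0,1]'; python3 go.py .595 .4326 .227 .12 .4326 .227 .008
```

```text
time_s: 9.5
ee_pos: [0.6418, -0.2078, 0.0134]
eef_rot: [-3.142, -0.0, 2.166]
force: [0.5, -0.5, 0.2]
grip_width: 0.0682
grip_force: 0.0
time_s: 10.1
ee_pos: [0.6431, -0.2083, 0.1532]
eef_rot: [3.138, 0.006, 2.166]
force: [-0.2, -0.1, -0.1]
grip_width: 0.0887
grip_force: 0.0
turn [0.0024 0.0035 0.0004] q6 -0.96 pos [ 0.6431 -0.2083  0.1532] F [-0.2 -0.1 -0.1] w 0.0887 t 10.1
[0.9572 0.1397 0.0617]
[0.9584 0.1389 0.2857]
```

```bash
python3 -m pendant '[0.1,0.014,0.01,0,0,0,1,0.2,0.028,0.02,0,0,0,1,0.3,0.042,0.03,0,0,0,1,0.4,0.056,0.04,0,0,0,1,0.5,0.07,0.05,0,0,0,1,0.6,0.085,0.05,0,0,0,1,0.7,0.1,0.05,0,0,0,1,0.8,0.115,0.05,0,0,0,1,0.88,0.13,0.05,0,0,0,1,0.93,0.137,0.05,0,0,0,1,0.958,0.14,0.05,0,0,0,1,0.958,0.14,0.05,0,0,0,1]';  python3 -m pendant '[0,0,0,0,0,0,1,0,0,0,0,0,0,1,0,0,0,0,0,0,1]'; python3 go.py .595 .4326 .227 .12 .4326 .227 .008
```

```text
time_s: 11.3
ee_pos: [0.4303, 0.2286, 0.123]
eef_rot: [-3.141, -0.0, 2.168]
force: [0.1, 0.1, 0.7]
grip_width: 0.0939
grip_force: 0.0
time_s: 11.6
ee_pos: [0.4315, 0.2271, 0.1234]
eef_rot: [-3.141, 0.0, 2.165]
force: [0.1, 0.0, -0.8]
grip_width: 0.0939
grip_force: 0.0
turn [-0.0001  0.     -0.0005] q6 -0.18 pos [0.4315 0.2271 0.1234] F [ 0.1  0.  -0.8] w 0.0939 t 11.6
[-0.0014  0.0018  0.0067]
[-0.0014  0.0018  0.2307]
```

```bash
python3 -m pendant '[-0.001,0.002,0.08,0,0,0,1,-0.001,0.002,0.15,0,0,0,1,-0.001,0.002,0.2,0,0,0,1,-0.001,0.002,0.229,0,0,0,1,-0.001,0.002,0.229,0,0,0,1,-0.001,0.002,0.229,0,0,0,1,-0.001,0.002,0.229,0,0,0,-1,-0.001,0.002,0.229,0,0,0,-1,-0.001,0.002,0.229,0,0,0,-1,-0.001,0.002,0.229,0,0,0,-1,-0.001,0.002,0.229,0,0,0,-1,-0.001,0.002,0.229,0,0,0,-1]' 15; python3 -m pendant '[0,0,0,0,0,0,-1,0,0,0,0,0,0,-1,0,0,0,0,0,0,-1]'; python3 go.py .595 .4326 .227 .15 .6273 -.2815 .15 .6273 -.2815 .0135
```

```text
time_s: 12.8
ee_pos: [0.4321, 0.2282, 0.0091]
eef_rot: [3.141, 0.0, 2.167]
force: [-0.2, -0.1, 2.2]
grip_width: 0.0551
grip_force: 15.0
time_s: 13.1
ee_pos: [0.4322, 0.2282, 0.0091]
eef_rot: [3.141, 0.0, 2.166]
force: [-1.3, -0.1, 4.8]
grip_width: 0.0555
grip_force: 15.0
turn [0.0001 0.     0.0004] q6 -0.18 pos [0.4322 0.2282 0.0091] F [-1.3 -0.1  4.8] w 0.0555 t 13.1
[-0.0024 -0.0006 -0.2818]
[-1.0627 -0.2488 -0.2818]
[-1.0627 -0.2488 -0.0088]
```

```bash
python3 -m pendant '[0,0,-0.06,0,0,0,-1,0,0,-0.16,0,0,0,-1,0,0,-0.24,0,0,0,-1,-0.06,-0.014,-0.28,0,0,0,-1,-0.15,-0.035,-0.28,0,0,0,-1,-0.25,-0.059,-0.28,0,0,0,-1,-0.35,-0.082,-0.28,0,0,0,-1,-0.45,-0.105,-0.28,0,0,0,-1,-0.55,-0.129,-0.28,0,0,0,-1]';  python3 -m pendant '[-0.1,-0.023,0,0,0,0,-1,-0.2,-0.047,0,0,0,0,-1,-0.3,-0.07,0,0,0,0,-1,-0.4,-0.093,0,0,0,0,-1,-0.47,-0.11,0,0,0,0,-1,-0.512,-0.119,0,0,0,0,-1,-0.512,-0.119,0,0,0,0,-1,-0.512,-0.119,0,0,0,0,-1,-0.512,-0.119,0,0,0,0,-1,-0.512,-0.119,0,0,0,0,-1]'; python3 go.py .595 .6273 -.2815 .15 .6273 -.2815 .0135
```

```text
time_s: 14.0
ee_pos: [0.5314, -0.0326, 0.1488]
eef_rot: [-3.142, -0.0, 2.166]
force: [1.1, 0.2, -0.4]
grip_width: 0.0555
grip_force: 15.0
time_s: 15.0
ee_pos: [0.6255, -0.2748, 0.1493]
eef_rot: [3.141, 0.0, 2.168]
force: [0.5, -0.2, 0.1]
grip_width: 0.0554
grip_force: 15.0
turn [0.0001 0.0001 0.0012] q6 -1.06 pos [ 0.6255 -0.2748  0.1493] F [ 0.5 -0.2  0.1] w 0.0554 t 15.0
[-0.013  -0.0045 -0.0014]
[-0.013  -0.0046  0.2716]
```

```bash
python3 -m pendant '[-0.013,-0.005,0,0,0,0,-1,-0.013,-0.005,0.08,0,0,0,-1,-0.013,-0.005,0.16,0,0,0,-1,-0.013,-0.005,0.21,0,0,0,-1,-0.013,-0.005,0.24,0,0,0,-1,-0.013,-0.005,0.25,0,0,0,-1,-0.013,-0.005,0.258,0,0,0,-1,-0.013,-0.005,0.262,0,0,0,-1,-0.013,-0.005,0.264,0,0,0,-1,-0.013,-0.005,0.264,0,0,0,-1,-0.013,-0.005,0.264,0,0,0,-1]';python3 go.py .595  .6273 -.2815 .014
```

```text
time_s: 16.1
ee_pos: [0.6273, -0.2828, 0.0175]
eef_rot: [3.141, 0.001, 2.166]
force: [-0.2, 0.6, 0.0]
grip_width: 0.0556
grip_force: 15.0
turn [0.0002 0.0004 0.0004] q6 -1.07 pos [ 0.6273 -0.2828  0.0175] F [-0.2  0.6  0. ] w 0.0556 t 16.1
[0.0021 0.0015 0.0071]
```

```bash
python3 -m pendant '[0,0,0.001,0,0,0,-1,0,0,0.002,0,0,0,-1,0,0,0.003,0,0,0,-1,0,0,0.004,0,0,0,-1,0,0,0.005,0,0,0,-1,0,0,0.006,0,0,0,-1,0,0,0.007,0,0,0,-1,0,0,0.007,0,0,0,-1,0,0,0.007,0,0,0,-1]'
```

```text
time_s: 17.0
ee_pos: [0.6272, -0.2827, 0.0141]
eef_rot: [3.141, 0.0, 2.167]
force: [-3.0, 2.0, 5.9]
grip_width: 0.0556
grip_force: 15.0
```

```bash
python3 -m pendant '[0,0,0,0,0,0,0.25,0,0,0,0,0,0,0.3,0,0,0,0,0,0,0.45,0,0,0,0,0,0,0.45,0,0,0,0,0,0,0.45]';  python3 -m pendant '[0,0,-0.02,0,0,0,0.45,0,0,-0.06,0,0,0,0.45,0,0,-0.14,0,0,0,0.45,0,0,-0.23,0,0,0,1,0,0,-0.27,0,0,0,1,0,0,-0.27,0,0,0,1,0,0,-0.27,0,0,0,1]'; python3 go.py .9235 .4364 -.2153 .12
```

```text
time_s: 17.5
ee_pos: [0.627, -0.2826, 0.0134]
eef_rot: [-3.142, -0.0, 2.167]
force: [0.9, -0.5, 0.5]
grip_width: 0.0683
grip_force: 0.0
time_s: 18.2
ee_pos: [0.6269, -0.2826, 0.1484]
eef_rot: [3.142, 0.0, 2.166]
force: [0.2, 0.6, 0.1]
grip_width: 0.0933
grip_force: 0.0
turn [ 0.      0.     -0.2087] q6 -1.07 pos [ 0.6269 -0.2826  0.1484] F [0.2 0.6 0.1] w 0.0933 t 18.2
[ 0.3252 -0.2399  0.0568]
```

```bash
python3 -m pendant '[0.08,-0.06,0.014,0,0,-0.07,1,0.16,-0.12,0.028,0,0,-0.14,1,0.24,-0.18,0.04,0,0,-0.209,1,0.29,-0.21,0.05,0,0,-0.209,1,0.325,-0.24,0.05,0,0,-0.209,1,0.325,-0.24,0.05,0,0,-0.209,1,0.325,-0.24,0.05,0,0,-0.209,1,0.325,-0.24,0.05,0,0,-0.209,1]'
python3 - <<'E'
from fit import *
T,S_=scan(["stepped_block","bun_foot"])
cv2.imwrite("pics/top1.png",cv2.resize(T["pixels"][80:280,160:480,::-1],None,fx=2.5,fy=2.5))
E
python3 go.py .9235 .4364 -.2153 .12  .4364 -.2153 .008
```

```text
time_s: 19.0
ee_pos: [0.437, -0.2156, 0.123]
eef_rot: [-3.142, -0.001, 2.495]
force: [0.3, 0.3, 0.8]
grip_width: 0.0935
grip_force: 0.0
bun_foot [ 0.6422 -0.2076  0.0071  0.1   ] err 0.142 gap [-0.007  0.002] [174. 132.  91.] 0.94
bun_foot [0.3343 0.2671 0.0033 0.1   ] err 0.123 gap [-0.001 -0.002] [233.  129.5  52.5] 0.69
bun_foot [ 0.6289 -0.2819  0.0053  0.1   ] err 0.077 gap [-0.004 -0.   ] [170.5 130.   89. ] 0.62
bun_foot [ 0.3466  0.1532 -0.0004  0.1   ] err 0.116 gap [0.    0.005] [232. 127.  50.] 0.62
turn [-0.     -0.0002  0.0004] q6 -1.46 pos [ 0.4367 -0.2155  0.1232] F [ 0.5 -1.  -0.2] w 0.094 t 19.3
[ 0.0008 -0.0001  0.0065]
[ 7.000e-04 -1.000e-04  2.305e-01]
```

View pics/top1.png

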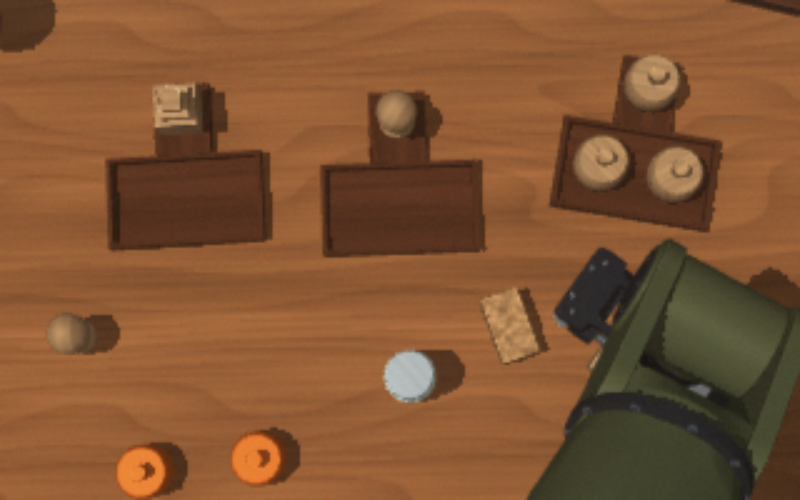

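Both bun feet stand in the bun tray (crop about (600,163) and (676,173)); jar, cork and oranges are unmoved. Next the block.

```bash
python3 -m pendant '[0.001,0,0.08,0,0,0,0.6,0.001,0,0.15,0,0,0,0.6,0.001,0,0.2,0,0,0,0.6,0.001,0,0.229,0,0,0,0.6,0.001,0,0.229,0,0,0,0.6,0.001,0,0.229,0,0,0,0.6,0.001,0,0.229,0,0,0,-1,0.001,0,0.229,0,0,0,-1,0.001,0,0.229,0,0,0,-1,0.001,0,0.229,0,0,0,-1,0.001,0,0.229,0,0,0,-1,0.001,0,0.229,0,0,0,-1]' 15; python3 -m pendant '[0,0,0,0,0,0,-1,0,0,0,0,0,0,-1,0,0,0,0,0,0,-1]'; python3 go.py .9235 .4364 -.2153 .15 .6172 .229 .15 .6172 .229 .0135
```

```text
time_s: 20.5
ee_pos: [0.4363, -0.2153, 0.0093]
eef_rot: [3.142, 0.0, 2.495]
force: [-1.8, 0.5, 4.5]
grip_width: 0.0438
grip_force: 15.0
time_s: 20.8
ee_pos: [0.4363, -0.2153, 0.0092]
eef_rot: [-3.142, 0.0, 2.495]
force: [-1.8, 0.1, 5.7]
grip_width: 0.0442
grip_force: 15.0
turn [-0.      0.0002  0.0003] q6 -1.46 pos [ 0.4363 -0.2153  0.0092] F [-1.8  0.1  5.7] w 0.0442 t 20.8
[-3.000e-04  1.000e-04 -2.815e-01]
[ 0.2466  0.9272 -0.2816]
[ 0.2467  0.9272 -0.0086]
```

```bash
python3 -m pendant '[0,0,-0.06,0,0,0,-1,0,0,-0.16,0,0,0,-1,0,0,-0.24,0,0,0,-1,0.02,0.08,-0.28,0,0,0,-1,0.04,0.16,-0.28,0,0,0,-1,0.065,0.25,-0.28,0,0,0,-1,0.09,0.345,-0.28,0,0,0,-1,0.115,0.44,-0.28,0,0,0,-1,0.14,0.535,-0.28,0,0,0,-1,0.165,0.63,-0.28,0,0,0,-1,0.19,0.725,-0.28,0,0,0,-1]';  python3 -m pendant '[0.02,0.08,0,0,0,0,-1,0.04,0.15,0,0,0,0,-1,0.055,0.205,0,0,0,0,-1,0.055,0.205,0,0,0,0,-1,0.055,0.205,0,0,0,0,-1,0.055,0.205,0,0,0,0,-1,0.055,0.205,0,0,0,0,-1]'; python3 go.py .9235 .6172 .229 .15 .6172 .229 .0145
```

```text
time_s: 21.9
ee_pos: [0.5791, 0.1334, 0.1487]
eef_rot: [-3.141, -0.0, 2.495]
force: [1.3, -1.3, -0.6]
grip_width: 0.0436
grip_force: 15.0
time_s: 22.6
ee_pos: [0.6186, 0.2287, 0.1492]
eef_rot: [3.142, 0.0, 2.494]
force: [-0.3, -0.1, -2.0]
grip_width: 0.0444
grip_force: 15.0
turn [ 0.      0.     -0.0004] q6 -0.62 pos [0.6186 0.2287 0.1492] F [-0.3 -0.1 -2. ] w 0.0444 t 22.6
[ 0.0025 -0.0013 -0.0017]
[ 0.0025 -0.0013  0.2693]
```

```bash
python3 -m pendant '[0.002,-0.001,0.08,0,0,0,-1,0.002,-0.001,0.16,0,0,0,-1,0.002,-0.001,0.21,0,0,0,-1,0.002,-0.001,0.24,0,0,0,-1,0.002,-0.001,0.25,0,0,0,-1,0.002,-0.001,0.258,0,0,0,-1,0.002,-0.001,0.262,0,0,0,-1,0.002,-0.001,0.264,0,0,0,-1,0.002,-0.001,0.264,0,0,0,-1,0.002,-0.001,0.264,0,0,0,-1]'; python3 -m pendant '[0,0,0.001,0,0,0,-1,0,0,0.002,0,0,0,-1,0,0,0.003,0,0,0,-1,0,0,0.004,0,0,0,-1,0,0,0.005,0,0,0,-1,0,0,0.006,0,0,0,-1,0,0,0.006,0,0,0,-1,0,0,0.006,0,0,0,-1]'
```

```text
time_s: 23.6
ee_pos: [0.6177, 0.23, 0.0175]
eef_rot: [3.141, 0.0, 2.495]
force: [-0.8, 0.5, -0.1]
grip_width: 0.0441
grip_force: 15.0
time_s: 24.4
ee_pos: [0.6176, 0.2299, 0.0143]
eef_rot: [3.141, 0.0, 2.495]
force: [-3.1, -0.5, 5.2]
grip_width: 0.044
grip_force: 15.0
```

```bash
python3 -m pendant '[0,0,0,0,0,0,0,0,0,0,0,0,0,0.1,0,0,0,0,0,0,0.3,0,0,0,0,0,0,0.3,0,0,0,0,0,0,0.3]';  python3 -m pendant '[0,0,-0.02,0,0,0,0.3,0,0,-0.06,0,0,0,0.3,0,0,-0.14,0,0,0,0.3,0,0,-0.23,0,0,0,0.6,0,0,-0.27,0,0,0,0.6,0,0,-0.27,0,0,0,0.6,0,0,-0.27,0,0,0,0.6]'; python3 go.py .9235 .4757 .3425 .12 .4757 .3425 .018
```

```text
time_s: 24.9
ee_pos: [0.6175, 0.2299, 0.0139]
eef_rot: [-3.141, -0.0, 2.495]
force: [-0.1, -0.3, 0.3]
grip_width: 0.0611
grip_force: 0.0
time_s: 25.6
ee_pos: [0.6174, 0.2299, 0.1489]
eef_rot: [3.142, 0.0, 2.495]
force: [-0.4, 0.3, -0.7]
grip_width: 0.0751
grip_force: 0.0
turn [0.     0.     0.0003] q6 -0.62 pos [0.6174 0.2299 0.1489] F [-0.4  0.3 -0.7] w 0.0751 t 25.6
[0.3618 0.009  0.0578]
[0.3619 0.009  0.2618]
```

```bash
python3 -m pendant '[0.09,0.002,0.01,0,0,0,0.6,0.18,0.004,0.03,0,0,0,0.6,0.27,0.006,0.05,0,0,0,0.6,0.33,0.008,0.05,0,0,0,0.6,0.362,0.009,0.05,0,0,0,0.6,0.362,0.009,0.05,0,0,0,0.6,0.362,0.009,0.05,0,0,0,0.6,0.362,0.009,0.05,0,0,0,0.6]'; python3 -m pendant '[0,0,0,0,0,0,0.6]'; python3 go.py .9235 .4757 .3425 .018
```

```text
time_s: 26.4
ee_pos: [0.4769, 0.3416, 0.1237]
eef_rot: [-3.141, 0.0, 2.493]
force: [0.4, 0.1, -0.2]
grip_width: 0.0754
grip_force: 0.0
time_s: 26.5
ee_pos: [0.4767, 0.3417, 0.1238]
eef_rot: [-3.142, 0.0, 2.493]
force: [0.6, 0.1, 0.2]
grip_width: 0.075
grip_force: 0.0
turn [-0.      0.     -0.0007] q6 -0.36 pos [0.4767 0.3417 0.1238] F [0.6 0.1 0.2] w 0.075 t 26.5
[0.0025 0.     0.2116]
```

```bash
python3 -m pendant '[0.002,0,0.08,0,0,0,0.6,0.002,0,0.15,0,0,0,0.6,0.002,0,0.19,0,0,0,0.6,0.002,0,0.211,0,0,0,0.6,0.002,0,0.211,0,0,0,0.6,0.002,0,0.211,0,0,0,0.6,0.002,0,0.211,0,0,0,-1,0.002,0,0.211,0,0,0,-1,0.002,0,0.211,0,0,0,-1,0.002,0,0.211,0,0,0,-1,0.002,0,0.211,0,0,0,-1,0.002,0,0.211,0,0,0,-1]' 12; python3 -m pendant '[0,0,0,0,0,0,-1,0,0,0,0,0,0,-1,0,0,0,0,0,0,-1]'; python3 go.py .9235 .6015 .0401 .16 .6015 .0401 .024
```

```text
time_s: 27.7
ee_pos: [0.475, 0.3432, 0.0187]
eef_rot: [3.141, 0.0, 2.495]
force: [-0.3, -1.3, 3.1]
grip_width: 0.0414
grip_force: 12.0
time_s: 28.0
ee_pos: [0.475, 0.3432, 0.0186]
eef_rot: [3.141, 0.0, 2.495]
force: [-1.4, -1.0, 5.1]
grip_width: 0.0412
grip_force: 12.0
turn [0.0001 0.     0.0003] q6 -0.36 pos [0.475  0.3432 0.0186] F [-1.4 -1.   5.1] w 0.0412 t 28.0
[-0.5672 -0.3313 -0.2828]
[-0.5672 -0.3314 -0.0108]
```

```bash
python3 -m pendant '[0,0,-0.06,0,0,0,-1,0,0,-0.16,0,0,0,-1,0,0,-0.24,0,0,0,-1,-0.07,-0.041,-0.28,0,0,0,-1,-0.15,-0.088,-0.28,0,0,0,-1,-0.23,-0.134,-0.28,0,0,0,-1,-0.31,-0.181,-0.28,0,0,0,-1,-0.39,-0.228,-0.28,0,0,0,-1,-0.47,-0.275,-0.28,0,0,0,-1,-0.53,-0.31,-0.28,0,0,0,-1,-0.567,-0.331,-0.28,0,0,0,-1,-0.567,-0.331,-0.28,0,0,0,-1]';  python3 -m pendant '[0,0,0,0,0,0,-1,0,0,0,0,0,0,-1,0,0,0,0,0,0,-1]'; python3 go.py .9235 .6015 .0401 .0236
```

```text
time_s: 29.2
ee_pos: [0.602, 0.0378, 0.1578]
eef_rot: [-3.141, -0.0, 2.492]
force: [-0.6, 1.2, -0.5]
grip_width: 0.0416
grip_force: 12.0
time_s: 29.5
ee_pos: [0.6012, 0.0413, 0.1585]
eef_rot: [3.142, -0.0, 2.496]
force: [-0.1, -0.6, -1.2]
grip_width: 0.0415
grip_force: 12.0
turn [ 0.     -0.      0.0011] q6 -0.92 pos [0.6012 0.0413 0.1585] F [-0.1 -0.6 -1.2] w 0.0415 t 29.5
[-0.0019 -0.0016  0.2698]
```

```bash
python3 -m pendant '[-0.001,-0.001,0.08,0,0,0,-1,-0.001,-0.001,0.16,0,0,0,-1,-0.001,-0.001,0.21,0,0,0,-1,-0.001,-0.001,0.24,0,0,0,-1,-0.001,-0.001,0.25,0,0,0,-1,-0.001,-0.001,0.258,0,0,0,-1,-0.001,-0.001,0.262,0,0,0,-1,-0.001,-0.001,0.264,0,0,0,-1,-0.001,-0.001,0.264,0,0,0,-1,-0.001,-0.001,0.264,0,0,0,-1]'; python3 -m pendant '[0,0,0.001,0,0,0,-1,0,0,0.002,0,0,0,-1,0,0,0.003,0,0,0,-1,0,0,0.004,0,0,0,-1,0,0,0.005,0,0,0,-1,0,0,0.006,0,0,0,-1,0,0,0.006,0,0,0,-1,0,0,0.006,0,0,0,-1]'
```

```text
time_s: 30.5
ee_pos: [0.6018, 0.0396, 0.027]
eef_rot: [3.141, 0.001, 2.495]
force: [0.3, 0.4, -0.8]
grip_width: 0.0415
grip_force: 12.0
time_s: 31.3
ee_pos: [0.6017, 0.0396, 0.0237]
eef_rot: [3.141, 0.0, 2.495]
force: [-1.7, 0.0, 4.3]
grip_width: 0.0413
grip_force: 12.0
```

Contact as expected. Release, lift, and go towards the other ball.

```bash
python3 -m pendant '[0,0,0,0,0,0,0,0,0,0,0,0,0,0.1,0,0,0,0,0,0,0.25,0,0,0,0,0,0,0.25,0,0,0,0,0,0,0.25]';  python3 -m pendant '[0,0,-0.02,0,0,0,0.25,0,0,-0.06,0,0,0,0.25,0,0,-0.14,0,0,0,0.25,0,0,-0.23,0,0,0,0.6,0,0,-0.27,0,0,0,0.6,0,0,-0.27,0,0,0,0.6,0,0,-0.27,0,0,0,0.6]'; python3 go.py .9235 .4835 -.325 .12 .4835 -.325 .018
```

```text
time_s: 31.8
ee_pos: [0.6016, 0.0396, 0.0234]
eef_rot: [-3.142, -0.0, 2.495]
force: [0.3, 0.4, 0.1]
grip_width: 0.0589
grip_force: 0.0
time_s: 32.5
ee_pos: [0.6014, 0.0396, 0.1584]
eef_rot: [3.141, 0.0, 2.495]
force: [0.3, 0.0, -0.5]
grip_width: 0.0752
grip_force: 0.0
turn [0.0001 0.0001 0.0003] q6 -0.92 pos [0.6014 0.0396 0.1584] F [ 0.3  0.  -0.5] w 0.0752 t 32.5
[-0.2512 -0.724   0.0769]
[-0.2512 -0.724   0.2809]
```

```bash
python3 -m pendant '[-0.03,-0.087,0,0,0,0,0.6,-0.06,-0.174,0,0,0,0,0.6,-0.09,-0.261,0.02,0,0,0,0.6,-0.12,-0.348,0.03,0,0,0,0.6,-0.15,-0.435,0.04,0,0,0,0.6,-0.18,-0.522,0.05,0,0,0,0.6,-0.21,-0.609,0.06,0,0,0,0.6,-0.235,-0.68,0.07,0,0,0,0.6,-0.251,-0.724,0.07,0,0,0,0.6,-0.251,-0.724,0.07,0,0,0,0.6,-0.251,-0.724,0.07,0,0,0,0.6,-0.251,-0.724,0.07,0,0,0,0.6]'; python3 -m pendant '[0,0,0,0,0,0,0.6,0,0,0,0,0,0,0.6]'; python3 go.py .9235 .4835 -.325 .018
```

```text
time_s: 33.7
ee_pos: [0.4838, -0.3237, 0.1229]
eef_rot: [3.141, -0.001, 2.496]
force: [-0.5, -0.1, 0.4]
grip_width: 0.0751
grip_force: 0.0
time_s: 33.9
ee_pos: [0.4839, -0.3241, 0.1235]
eef_rot: [-3.142, -0.0, 2.496]
force: [0.4, -0.3, 0.2]
grip_width: 0.075
grip_force: 0.0
turn [-0.     -0.      0.0011] q6 -1.58 pos [ 0.4839 -0.3241  0.1235] F [ 0.4 -0.3  0.2] w 0.075 t 33.9
[-0.0003 -0.0019  0.2109]
```

```bash
python3 -m pendant '[0,-0.002,0.08,0,0,0,0.6,0,-0.002,0.15,0,0,0,0.6,0,-0.002,0.19,0,0,0,0.6,0,-0.002,0.211,0,0,0,0.6,0,-0.002,0.211,0,0,0,0.6,0,-0.002,0.211,0,0,0,0.6,0,-0.002,0.211,0,0,0,-1,0,-0.002,0.211,0,0,0,-1,0,-0.002,0.211,0,0,0,-1,0,-0.002,0.211,0,0,0,-1,0,-0.002,0.211,0,0,0,-1,0,-0.002,0.211,0,0,0,-1]' 12; python3 -m pendant '[0,0,0,0,0,0,-1,0,0,0,0,0,0,-1,0,0,0,0,0,0,-1]'; python3 go.py .9235 .6023 -.0365 .16 .6023 -.0365 .024
```

```text
time_s: 35.1
ee_pos: [0.4831, -0.3258, 0.0182]
eef_rot: [3.142, 0.0, 2.495]
force: [0.4, 0.5, 2.9]
grip_width: 0.0414
grip_force: 12.0
time_s: 35.4
ee_pos: [0.4831, -0.3258, 0.0181]
eef_rot: [-3.142, 0.0, 2.495]
force: [-0.9, -0.4, 4.5]
grip_width: 0.0412
grip_force: 12.0
turn [-0.      0.0002  0.0003] q6 -1.58 pos [ 0.4831 -0.3258  0.0181] F [-0.9 -0.4  4.5] w 0.0412 t 35.4
[ 0.1583  0.6055 -0.2838]
[ 0.1584  0.6055 -0.0118]
```

```bash
python3 -m pendant '[0,0,-0.06,0,0,0,-1,0,0,-0.16,0,0,0,-1,0,0,-0.24,0,0,0,-1,0.02,0.08,-0.28,0,0,0,-1,0.043,0.17,-0.28,0,0,0,-1,0.067,0.26,-0.28,0,0,0,-1,0.091,0.35,-0.28,0,0,0,-1,0.115,0.44,-0.28,0,0,0,-1,0.138,0.53,-0.28,0,0,0,-1,0.15,0.575,-0.28,0,0,0,-1,0.158,0.605,-0.28,0,0,0,-1,0.158,0.605,-0.28,0,0,0,-1]';  python3 -m pendant '[0,0,0,0,0,0,-1,0,0,0,0,0,0,-1,0,0,0,0,0,0,-1]'; python3 go.py .9235 .6023 -.0365 .0232
```

```text
time_s: 36.6
ee_pos: [0.6024, -0.0356, 0.1575]
eef_rot: [-3.141, -0.0, 2.496]
force: [0.0, -0.3, 0.9]
grip_width: 0.042
grip_force: 12.0
time_s: 36.9
ee_pos: [0.602, -0.0379, 0.158]
eef_rot: [-3.142, 0.0, 2.493]
force: [0.6, 0.2, -0.6]
grip_width: 0.0412
grip_force: 12.0
turn [-0.      0.     -0.0006] q6 -1.05 pos [ 0.602  -0.0379  0.158 ] F [ 0.6  0.2 -0.6] w 0.0412 t 36.9
[0.0012 0.0026 0.2697]
```

```bash
python3 -m pendant '[0,0.001,0.08,0,0,0,-1,0,0.001,0.16,0,0,0,-1,0,0.001,0.21,0,0,0,-1,0,0.001,0.24,0,0,0,-1,0,0.001,0.25,0,0,0,-1,0,0.001,0.258,0,0,0,-1,0,0.001,0.262,0,0,0,-1,0,0.001,0.264,0,0,0,-1,0,0.001,0.264,0,0,0,-1,0,0.001,0.264,0,0,0,-1]'; python3 -m pendant '[0,0,0.001,0,0,0,-1,0,0,0.002,0,0,0,-1,0,0,0.003,0,0,0,-1,0,0,0.004,0,0,0,-1,0,0,0.005,0,0,0,-1,0,0,0.006,0,0,0,-1,0,0,0.006,0,0,0,-1,0,0,0.006,0,0,0,-1]'
```

```text
time_s: 37.9
ee_pos: [0.6028, -0.0363, 0.0264]
eef_rot: [3.141, 0.001, 2.495]
force: [0.8, 0.7, -1.0]
grip_width: 0.0417
grip_force: 12.0
time_s: 38.7
ee_pos: [0.6026, -0.0363, 0.0232]
eef_rot: [3.142, 0.0, 2.495]
force: [-1.8, 0.7, 3.0]
grip_width: 0.0415
grip_force: 12.0
```

Release, lift, move back clear of the view, and check.

```bash
python3 -m pendant '[0,0,0,0,0,0,0,0,0,0,0,0,0,0.1,0,0,0,0,0,0,0.25,0,0,0,0,0,0,0.25,0,0,0,0,0,0,0.25]';  python3 -m pendant '[0,0,-0.02,0,0,0,0.25,0,0,-0.06,0,0,0,0.25,0,0,-0.14,0,0,0,0.25,0,0,-0.23,0,0,0,0.25,0,0,-0.3,0,0,0,0.25,0.08,0,-0.33,0,0,0,0.25,0.16,0,-0.33,0,0,0,0.25,0.24,0.05,-0.33,0,0,0,0.25,0.32,0.05,-0.33,0,0,0,0.25,0.37,0.05,-0.33,0,0,0,0.25,0.37,0.05,-0.33,0,0,0,0.25,0.37,0.05,-0.33,0,0,0,0.25]'
python3 - <<'E'
from fit import *
T,S_=scan(["ball_finial","bun_foot","stepped_block","jar","cork_block"])
cv2.imwrite("pics/top2.png",cv2.resize(T["pixels"][80:280,160:480,::-1],None,fx=2.5,fy=2.5))
cv2.imwrite("pics/side2.png",cv2.resize(S_["pixels"][90:310,200:520,::-1],None,fx=2.5,fy=2.5))
E
```

```text
time_s: 39.2
ee_pos: [0.6025, -0.0364, 0.0229]
eef_rot: [-3.142, -0.0, 2.495]
force: [-0.7, 0.2, -0.3]
grip_width: 0.0583
grip_force: 0.0
time_s: 40.4
ee_pos: [0.4702, 0.0952, 0.1889]
eef_rot: [3.141, 0.001, 2.496]
force: [0.0, -0.5, 0.0]
grip_width: 0.0586
grip_force: 0.0
ball_finial [0.6021 0.0395 0.0041 0.1   ] err 0.133 gap [-0.002  0.001] [140. 106.  73.] 0.65
bun_foot [ 0.6282 -0.2821  0.0067  0.1   ] err 0.079 gap [-0.005 -0.   ] [174.5 134.   92. ] 0.83
bun_foot [0.3362 0.269  0.0028 0.1   ] err 0.237 gap [-0.003  0.009] [236. 133.  55.] 0.73
bun_foot [ 0.644  -0.2062  0.0055  0.1   ] err 0.104 gap [-0.005 -0.001] [177. 135.  93.] 0.61
stepped_block [0.6189 0.232  0.0055 0.9157] err 0.113 gap [-0.001  0.003] [178. 137.  94.] 0.54
jar [ 0.4244 -0.0033 -0.0013  0.1   ] err 0.126 gap [-0.003 -0.   ] [180. 187. 187.] 0.7
cork_block [ 0.4763 -0.1059 -0.0008  0.3295] err 0.078 gap [-0.002 -0.001] [95. 69. 45.] 0.63
```

View pics/top2.png

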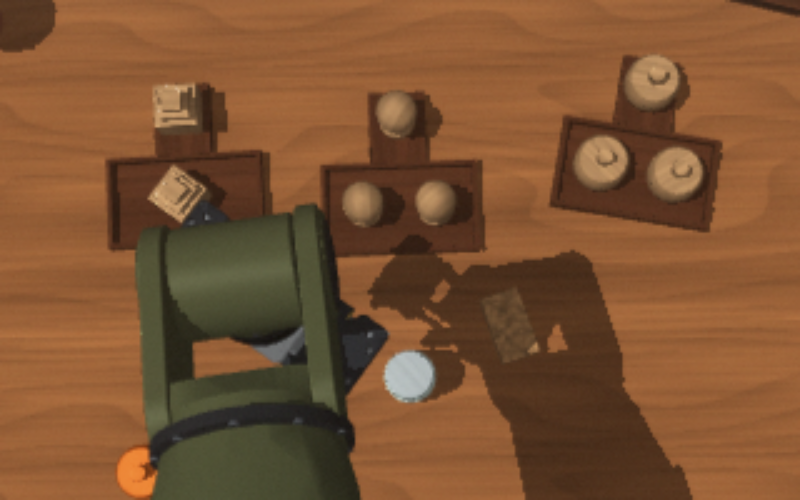

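View pics/side2.png

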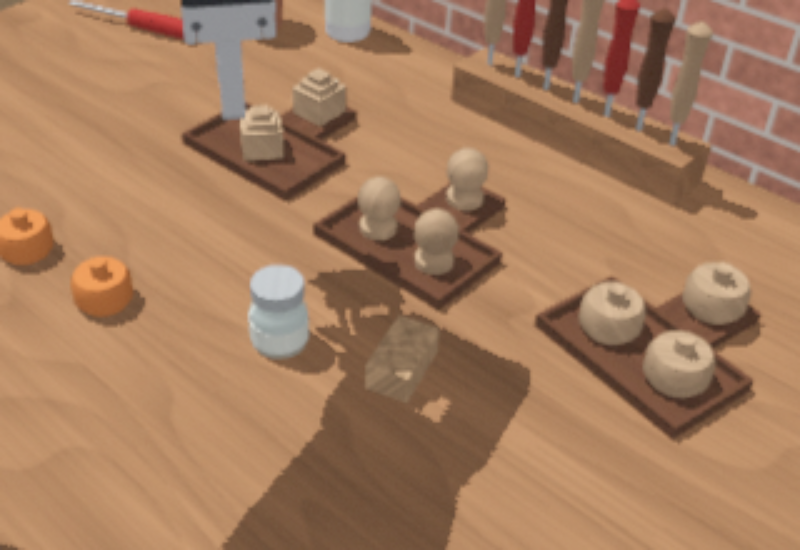

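All five pieces stand upright in the right trays: balls at (379,210) and (436,242), buns at (612,314) and (679,364), block at (262,135) in the side crop. The jar and cork are unmoved and the arm is 0.19 m up, clear of everything.

```bash
python3 -m pendant '[0,0,0,0,0,0,0.25,0,0,0,0,0,0,0.25,0,0,0,0,0,0,0.25,0,0,0,0,0,0,0.25]'; python3 -c "from station import order; print(order.hand_in())"
```

```text
time_s: 41.4
ee_pos: [0.47, 0.0951, 0.188]
eef_rot: [3.142, 0.0, 2.495]
force: [-0.9, 0.5, -0.0]
grip_width: 0.0587
grip_force: 0.0
the job is handed in; nothing more can be done
None
```

I sorted all five fittings into their matching trays, standing upright and released, and handed the job in at about 41 s; the jar and the cork block stayed where they were.

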